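# Refit the drain plug of the instrument cleaning tank

## Task

The tapered plug of the cleaning tank's drain cock is waiting in the wooden stand. Set it into the cock's barrel with its blue handle roughly across the pipe, then keep pressing it down with steady, moderate force (never over 20 N) while you turn the handle about a quarter turn into line with the pipe, until its brass collar sits flush on the barrel's rim and the wedged plug stays there when you let go. Leave the other things on the bench alone.

Things in the scene. Friction and masses are not known exactly. Their poses are not given: they have to be found in the camera images.
- plug: Loose brass drain plug, about 160 g, upright in the stand, collar resting on the stand's top. Origin at the centre of its lower tip, z up, x along its handle bar. Tapered shank 56 mm long, 14.6 mm across at the tip, 28 mm under the collar; collar 43 mm across, from 56 to 61 mm; stem 18 mm across; on top a blue flat handle bar 44 mm long (x), 10 mm thick (y), from 70 to 96 mm high.
- plug_collar (a point): Centre of the collar's underside, 56 mm above the plug's tip. Pressed without turning, the plug is stopped by the liner's friction about halfway down its last 7 mm at 20 N. While it is being turned (either way), 12 to 16 N carry it all the way down within a quarter to half a turn in all, with a turning moment of up to 0.5 N m. Once down, the wedge holds by friction.
- plug_grip (a point): Middle of the handle bar, 85 mm above the plug's tip (29 mm above the collar's underside): pinch the bar's flat sides here from above, fingers closing along the plug's y.
- cock: Drain cock fixed to its steel cleaning tank. Origin on the bench under the axis of the upright brass barrel, x along the horizontal pipe towards the tank, z up. Barrel 48 mm across, rim 70 mm high. Pipe and spout 22 mm thick, axis 36 mm high; the spout reaches 74 mm to -x. The tank (180 mm long, 176 mm wide, 109 mm high) begins 96 mm from the axis on the +x side.
- cock_rim (a point): Centre of the barrel's mouth, level with the rim; axes as cock. The bore tapers like the plug and is lined with springy white nylon; its mouth is 26 mm wide. The plug first touches all round with its collar about 7 mm above the rim and has to be wedged down from there until the collar meets the metal rim.
- barrel (a joint): How far the barrel is pushed down on its rubber seat, in m, 0 when free: 4 mm at 20 N, linear. The barrel stands on a thick black rubber ring; rim and liner sink with it and rise again when let go.
- stand: Fixed wooden stand block 90 x 90 x 64 mm with a 34 mm round hole through its middle; origin at the centre of its underside.
- oil_bottle: Bystander: small amber bottle, 36 mm across, 85 mm high; origin at the centre of its underside.
- mouthpiece: Bystander: black saxophone mouthpiece standing on end, 30 mm across, 86 mm high; origin at the centre of its underside.
- screwdriver: Bystander: screwdriver with orange handle, 170 mm long, lying on the bench along its x; origin under its middle.
Mind the look-alikes: they are no part of the job. Leave any pink or purple look-alike of the plug alone.

How it is judged:
By the outcome, as a careful person would: the job done as asked, in the order asked, and still so for the second after the job is handed in, with the robot touching nothing.
It also fails if it takes over 67 s, if anything falls off the work surface, if the arm or the gripper's body presses on something with over 40 N, if the wrist force passes 120 N, or if a joint passes its speed limit or range.

## Robot

A 6-joint arm with a two-finger parallel gripper is mounted at the origin on the work surface. World frame = base frame: x ahead of the robot, y to its left, z up, the work surface at z = 0. Lengths are in m, angles in rad, forces in N, time in s.
With the tool pointing down it reaches from about 0.35 to 0.975 m from the base axis. Payload 4.9 kg.
Tool frame: the origin (TCP) lies at the very end of the fingers, on their centre line; the grasp point (between the pads) lies 19 mm behind it; x points along the fingers, y is the direction in which the jaws open and shut, and the axes are right-handed (so a half turn about x gives the same grasp; the last joint's range is limited). The gripper opens to 85 mm and grips with 20 to 120 N. Pads are 22 mm wide; open, the fingers measure 114 mm over their backs; the gripper's body (76 mm by 85 mm) begins 54 mm behind the grasp point. The pads swing forward as they close: fully open they stand 13 mm farther back than shut.
Start: joints at [-0.119, 0.053, 1.613, -0, 1.476, -0.119], TCP at [0.625, 0, 0.231] pointing down, gripper open.
Joint ranges: [-3.01, 3.01], [-1.01, 2.22], [0.06, 2.58], [-1.02, 4.17], [0.09, 2.62], [-3.14, 3.14]. Speed limits (rad/s): [2.57, 2.57, 3.14, 3.14, 3.14, 3.14].

## Interface

Orientations are given as a rotation vector (axis times angle).
In Python, from station import ctrl, get_image, calibration, finish_job, search_frame, cut_out, mark_of gives the robot as it stands. The module is installed in compiled form; this text tells all that it offers.
- The arm moves only by the tool arm_command, never from a script. Its argument "plan" is a list that holds one entry, the list of rows, each a list of 7 numbers: the shift along the tool's x, y, z in m, then the turn, a rotation vector about the tool's x, y, z in degrees, then the finger opening in m, from 0 to 0.0854. A call has 1 to 20 rows; each row shifts and turns the pose as measured when the row begins, along the tool's axes as they then stand; what a row does not reach is not made up. A row lasts 1/12 s, in which the tool goes at most 41.7 mm and 7.16 degrees, less where a joint would pass 70% of its speed; a pose out of reach is approached as far as the arm can. A call with a gripper value outside its range is refused whole. The fingers move at their own pace and stop on an object; "squeeze" is the grip in N (left out, the last holds). Time passes only in rows, so rows that do not move let the fingers close. It gives the time, the measured TCP pose, the force and the opening at its end, in the units of the state.
- ctrl.get_obs(): the state, without advancing time (a new reading comes with each control period).
- get_image(name): name is "scene" or "side" or "wrist"; returns the picture (420x560x3 uint8, red, green, blue); there is no depth.
- calibration(name): a dict with "fx", "fy", "cx", "cy" (pixels), "cam_to_world" (4x4, takes a point from camera to world coordinates); the wrist camera has in their place "hand_eye" (4x4, takes a point from camera to tool coordinates, whose origin is the TCP and whose axes are the tool frame's). Camera axes: x right, y down, z forward; pixel columns grow to the right and rows downward; lengths in m; the calibration is good to about 2 mm. A picture is of the moment at which its call begins: read the wrist's pose just before it. calibration takes no time and is no camera call.
- finish_job(): hands the job in, once; it reports no verdict.
Trained networks look in the newest picture that a camera, given by its name, has taken for a name from the list of things; names that differ only in an ending like _2 or _b are one class to them, and where a whole thing is asked for, a point or a joint stands for the part that bears it (a point fixed in the world has none). Each returns a list of dicts, best first, with "conf" (0 to 1); they miss things now and then, are a little off and sometimes report something else, mostly with a low value. They report only what shows in the picture. A call takes as long as a camera call. They do not tell look-alikes from the thing itself.
- search_frame(camera, thing): "at" ([x, y, z] in m, in the coordinates of the camera as it stood for that picture, good to about 4 mm: the middle of the surface that is visible of it).
- cut_out(camera, thing): "mask" (420x560 bool, what is visible of it).
- mark_of(camera, thing): "at" ([x, y, z] in m, in the coordinates of the camera as it stood for that picture, good to about 4 mm: a listed point, or the origin of a listed thing).
The state is a dict: "t": time; "q": joint angles; "dq": joint speeds; "effort": joint torques, N m; "tool_pos": TCP position; "tool_rot": TCP orientation; "contact_force": force on the tool from outside, world axes, zero at the start; "wrist_torque": the same for the moment, N m; "opening": finger opening in m.
Only numpy, scipy, OpenCV 4.12 (cv2) and the standard library are available. Lean on these libraries where they do the work, as an engineer would, in place of code of your own. Each camera call takes 0.05 s, during which the arm holds its last target. There are 200 camera calls.

## Working session

There is one attempt and no reset: what is moved stays moved. The work goes in short steps, Python scripts to look and compute and a tool call to move; the robot and the scene stay as the last step left them, time stands still between calls to the robot, and variables do not carry over. Pictures are saved under pics/ and viewed, about 8 in all and at most 12, crops included, and the job is handed in when it is done.

Besides the shell and the picture viewer there is one more tool, called as name(argument=value, ...), one argument or row to a line, values as JSON. arm_command: Moves the arm, as the interface text tells. Its arguments: {"type":"object","properties":{"plan":{"type":"array","items":{"type":"array","items":{"type":"array","items":{"type":"number"}}}},"squeeze":{"type":"number"}},"required":["plan"]}

```bash
mkdir -p pics; cat > h.py <<'E'
import numpy as np, cv2
from scipy.spatial.transform import Rotation as R
from station import *
def c2w(cam,o=None):
    c=calibration(cam)
    if cam!="wrist": return np.array(c["cam_to_world"])
    o=o or ctrl.get_obs(); T=np.eye(4); T[:3,:3]=R.from_rotvec(o["tool_rot"]).as_matrix(); T[:3,3]=o["tool_pos"]
    return T@np.array(c["hand_eye"])
def pix(cam,p): c=calibration(cam); return (round(c["fx"]*p[0]/p[2]+c["cx"]),round(c["fy"]*p[1]/p[2]+c["cy"]))
def w(T,p): return (T@np.r_[p,1])[:3]
def proj(cam,T,P):
    p=np.linalg.inv(T)@np.r_[P,1]; return pix(cam,p)
def snap(cam,name=None):
    T=c2w(cam); im=get_image(cam)
    if name: cv2.imwrite(f"pics/{name}.png",im[:,:,::-1])
    return T,im
E
python3 - <<'E'
from h import *
o=ctrl.get_obs(); print(o)
ims=[]
for cam in ["scene","side"]:
    T,im=snap(cam,cam); ims.append(im)
    for n in ["plug_collar","plug_grip","cock_rim","cock","stand","plug","oil_bottle","mouthpiece","screwdriver"]:
        for d in mark_of(cam,n)[:3]: print(cam,n,round(d["conf"],2),w(T,d["at"]).round(3),pix(cam,d["at"]))
E
```

```text
{'t': 0.0, 'q': array([-1.19035364e-01,  5.33943874e-02,  1.61431068e+00, -4.42005268e-06,
        1.47604177e+00, -1.18957343e-01]), 'dq': array([-0.00064924, -0.0010213 ,  0.00019345, -0.00041867,  0.0004803 ,
       -0.00113627]), 'effort': array([ 2.70554956e-04, -3.93670499e+01, -3.70175600e+01, -1.62778279e-04,
        6.93513779e-03, -6.06393527e-06]), 'tool_pos': array([6.24357736e-01, 5.38901171e-05, 2.30029819e-01]), 'tool_rot': array([ 1.20842955,  1.21092343, -1.21071325]), 'contact_force': array([-0.20832025,  0.48364723,  0.33764776]), 'wrist_torque': array([0.00144811, 0.06611567, 0.02121018]), 'opening': 0.08549281293838945}
scene plug_collar 0.71 [ 0.454 -0.201  0.066] (251, 228)
scene plug_collar 0.69 [ 0.569 -0.16   0.056] (304, 241)
scene plug_collar 0.66 [ 0.351 -0.211  0.059] (213, 217)
scene plug_grip 0.8 [ 0.462 -0.206  0.095] (252, 219)
scene plug_grip 0.78 [ 0.568 -0.165  0.082] (303, 232)
scene plug_grip 0.75 [ 0.352 -0.21   0.085] (213, 207)
scene cock_rim 0.95 [0.579 0.044 0.068] (356, 199)
scene cock_rim 0.6 [ 0.457 -0.206 -0.003] (251, 254)
scene cock 0
[... 600 characters left out ...]
-0.213  0.089] (251, 246)
side plug_grip 0.87 [ 0.565 -0.163  0.086] (323, 192)
side plug_grip 0.74 [ 0.461 -0.21   0.091] (295, 223)
side cock_rim 0.62 [0.58  0.048 0.069] (283, 144)
side cock 0.58 [ 0.578  0.044 -0.003] (283, 165)
side stand 0.98 [ 0.46  -0.205 -0.003] (293, 247)
side stand 0.66 [ 0.46  -0.205  0.067] (294, 228)
side plug 0.95 [ 0.348 -0.213  0.004] (252, 269)
side plug 0.83 [ 0.461 -0.205  0.008] (294, 244)
side plug 0.78 [ 0.564 -0.163  0.   ] (320, 216)
side oil_bottle 0.62 [ 0.422 -0.378  0.   ] (322, 314)
side mouthpiece 0.72 [ 0.388 -0.054 -0.001] (237, 215)
side screwdriver 0.6 [ 0.606 -0.46  -0.001] (417, 304)
side screwdriver 0.26 [ 0.459 -0.207  0.063] (294, 230)
```

View pics/scene.png

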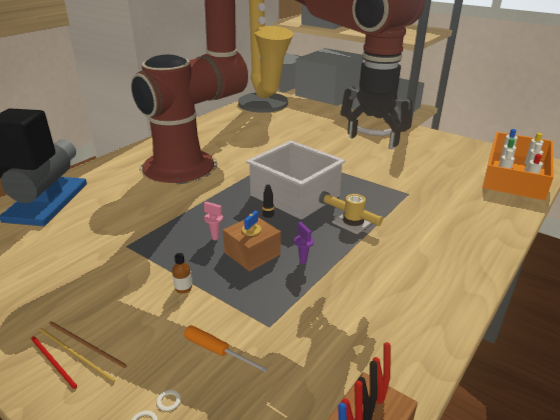

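View pics/side.png

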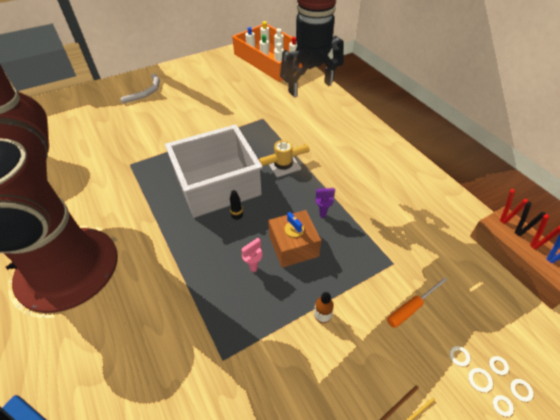

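The candidates for the plug, in scene pixels, are the pink one (213,220), the purple one (304,243) and the blue-handled one in the stand (251,222). By the description it's the blue one in the stand. Both views put it at about (0.460,-0.207), with the grip at z≈0.093. The cock is at (0.579,0.045) with its rim at 0.069. Next I move above the plug for a close look.

arm_command(
  plan=[
    [[-0.003, -0.0235, 0.0295, 0, 0, 0, 0.085], [-0.003, -0.0235, 0.0295, 0, 0, 0, 0.085], [-0.003, -0.0235, 0.0295, 0, 0, 0, 0.085], [-0.003, -0.0235, 0.0295, 0, 0, 0, 0.085], [-0.003, -0.0235, 0.0295, 0, 0, 0, 0.085], [-0.003, -0.0235, 0.0295, 0, 0, 0, 0.085], [-0.003, -0.0235, 0.0295, 0, 0, 0, 0.085], [0, 0, 0, 0, 0, 0, 0.085]],
  ],
)

```text
t: 1.67
tool_pos: [0.455, -0.2129, 0.2521]
tool_rot: [1.202, 1.211, -1.205]
contact_force: [0.5, 0.9, -0.5]
opening: 0.0846
```

```bash
python3 - <<'E'
from h import *
o=ctrl.get_obs(); print(o["t"],o["tool_pos"],o["tool_rot"])
T,im=snap("wrist","w1")
for n in ["plug_collar","plug_grip","cock_rim","stand","plug"]:
    for d in mark_of("wrist",n)[:3]: print(n,round(d["conf"],2),w(T,d["at"]).round(4),pix("wrist",d["at"]))
hsv=cv2.cvtColor(im,cv2.COLOR_RGB2HSV)
m=cv2.inRange(hsv,(100,120,60),(125,255,255)); 
n,l,s,c=cv2.connectedComponentsWithStats(m)
for i in range(1,n):
    if s[i,4]>100:
        r=cv2.minAreaRect(np.argwhere(l==i)[:,::-1].astype(np.float32)); print(s[i],c[i],r)
print(T[:3].round(3))
for cam,a,b in [("scene",(322,196),(381,220))]:
    Tc=c2w(cam);k=calibration(cam)
    P=[]
    for u,v in (a,b):
        d=Tc[:3,:3]@[(u-k["cx"])/k["fx"],(v-k["cy"])/k["fy"],1]; P.append(Tc[:3,3]+d*(0.036-Tc[2,3])/d[2])
    print(P)
E
```

```text
1.6667 [ 0.45500377 -0.21291769  0.25211976] [ 1.20240158  1.2114728  -1.2045786 ]
plug_collar 0.79 [ 0.4618 -0.2034  0.0617] (291, 177)
plug_collar 0.76 [ 0.3478 -0.2114  0.054 ] (184, 182)
plug_collar 0.7 [ 0.5748 -0.1608  0.0538] (401, 136)
plug_grip 0.84 [ 0.46   -0.2069  0.0938] (290, 187)
plug_grip 0.64 [ 0.3585 -0.2141  0.0823] (187, 191)
plug_grip 0.57 [ 0.5715 -0.1593  0.0883] (410, 136)
cock_rim 0.5 [ 0.4551 -0.2008  0.004 ] (284, 166)
stand 0.86 [ 0.4633 -0.2001 -0.0015] (291, 165)
plug 0.97 [ 0.5707 -0.1609  0.003 ] (382, 133)
plug 0.89 [ 0.46   -0.204   0.0047] (288, 169)
[283 160  11  25 205] [287.99512195 171.23414634] ((288.11065673828125, 171.71722412109375), (23.90143394470215, 9.32518196105957), 84.80557250976562)
[285 188  11  20 164] [290.52439024 198.09146341] ((290.4801940917969, 197.8019561767578), (18.806201934814453, 9.353349685668945), 84.2894058227539)
[[ 1.     0.008  0.002  0.454]
 [ 0.009 -0.963 -0.271 -0.144]
 [-0.     0.271 -0.963  0.394]]
[array([0.47708176, 0.05508233, 0.036     ]), array([0.64921921, 0.04422877, 0.036     ])]
```

View pics/w1.png

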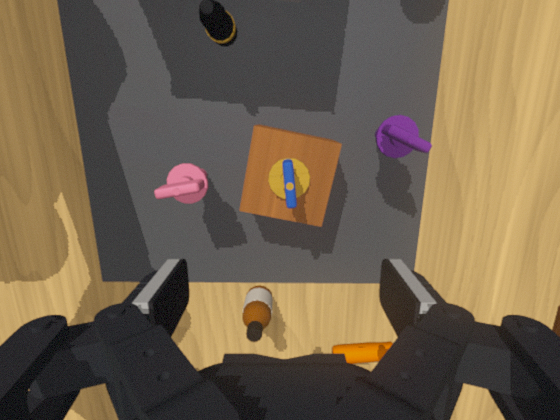

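The crop confirms the blue bar (289,184) on a brass collar in the wooden stand. Pink (184,185) and purple (400,137) stand clear of it. The bar lies roughly along world Y and the pipe along world X, so the bar is already across the pipe.

```bash
cat >> h.py <<'E'
def back(cam,T,uv,z):
    k=calibration(cam); d=T[:3,:3]@[(uv[0]-k["cx"])/k["fx"],(uv[1]-k["cy"])/k["fy"],1]
    return T[:3,3]+d*(z-T[2,3])/d[2]
def delta(pos,yaw):
    "shift in tool axes and turn (deg) to a straight-down pose with tool y at yaw (rad) from world x"
    o=ctrl.get_obs(); A=R.from_rotvec(o["tool_rot"]).as_matrix()
    y=np.array([np.cos(yaw),np.sin(yaw),0]); x=np.array([0,0,-1.]); B=np.c_[x,y,np.cross(x,y)]
    print("t",round(o["t"],2),"pos",o["tool_pos"].round(4),"yaw",np.degrees(np.arctan2(A[1,1],A[0,1])).round(2),"F",o["contact_force"].round(1),"Tq",o["wrist_torque"].round(2),"open",round(o["opening"],4))
    print("shift mm",(1e3*A.T@(np.array(pos)-o["tool_pos"])).round(1),"turn",np.degrees(R.from_matrix(A.T@B).as_rotvec()).round(2))
E
python3 - <<'E'
from h import *
T=c2w("wrist")
im=cv2.imread("pics/w1.png"); hsv=cv2.cvtColor(im,cv2.COLOR_BGR2HSV)
m=cv2.inRange(hsv,(95,100,40),(128,255,255)); m[:,:250]=0;m[:,330:]=0;m[:140]=0;m[230:]=0
P=np.array([back("wrist",T,p,0.104)[:2] for p in np.argwhere(m)[:,::-1]])
r=cv2.minAreaRect((P*1e3).astype(np.float32)); print(r)
q=P-P.mean(0); u,s,v=np.linalg.svd(q,full_matrices=False); d=v[0]*np.sign(-v[0][1]); print(P.mean(0),d,"bar yaw",np.degrees(np.arctan2(d[1],d[0])), np.ptp(q@v[0]),np.ptp(q@v[1]))
yaw=np.arctan2(d[1],d[0])+np.pi/2
c=np.array(r[0])/1e3
delta([.46,-.206,.074],yaw)
# pipe direction from scene+side cock masks
for cam in ("scene","side"):
    get_image(cam)
    for d in cut_out(cam,"cock")[:2]: 
        mm=d["mask"]; print(cam,d["conf"],mm.sum(),np.ptp(np.argwhere(mm),axis=0))
E
```

```text
((462.66876220703125, -196.19915771484375), (8.793842315673828, 44.055755615234375), 6.552219390869141)
[ 0.46261408 -0.1956709 ] [ 0.11127766 -0.99378936] bar yaw -83.61102791898661 0.04404644863156494 0.008807040596671648
t 1.97 pos [ 0.4584 -0.2077  0.2509] yaw 0.89 F [-0.3  0.  -0.2] Tq [-0.05 -0.    0.01] open 0.0847
shift mm [176.9   1.6  -1.3] turn [-5.5  -0.11  0.01]
scene 0.66 6430 [ 94 136]
```

arm_command(
  plan=[
    [[0.03, 0, -0.001, -2.75, 0, 0, 0.085], [0.03, 0.001, 0, -2.75, 0, 0, 0.085], [0.025, 0, 0, 0, 0, 0, 0.085], [0, 0, 0, 0, 0, 0, 0.085], [0, 0, 0, 0, 0, 0, 0.085]],
  ],
)

```text
t: 2.58
tool_pos: [0.4627, -0.2054, 0.1661]
tool_rot: [1.12, 1.26, -1.117]
contact_force: [1.3, -0.1, 1.3]
opening: 0.0849
```

```bash
cat >> h.py <<'E'
def bar(T,im,z,box):
    hsv=cv2.cvtColor(im,cv2.COLOR_RGB2HSV); m=cv2.inRange(hsv,(95,100,40),(128,255,255)); k=np.zeros_like(m); a,b,c,d=box; k[b:d,a:c]=1; m=m*k
    P=np.array([back("wrist",T,p,z)[:2] for p in np.argwhere(m)[:,::-1]]); r=cv2.minAreaRect((P*1e3).astype(np.float32))
    v=np.linalg.svd(P-P.mean(0),full_matrices=False)[2][0]; v*=np.sign(-v[1]); yaw=np.degrees(np.arctan2(v[1],v[0]))
    print("bar",r,P.mean(0),yaw); return np.array(r[0])/1e3,yaw
E
python3 - <<'E'
from h import *
T,im=snap("wrist","w2")
for n in ["plug_collar","plug_grip"]:
    for d in mark_of("wrist",n)[:2]: print(n,round(d["conf"],2),w(T,d["at"]).round(4),pix("wrist",d["at"]))
p=proj("wrist",T,[.46,-.205,.104]); print(p)
bar(T,im,.104,(p[0]-60,p[1]-90,p[0]+60,p[1]+90))
delta([.46,-.205,.074],np.radians(6.4))
E
```

```text
plug_collar 0.94 [ 0.3458 -0.2123  0.0533] (140, 197)
plug_collar 0.64 [ 0.4608 -0.2049  0.0654] (281, 209)
plug_grip 0.93 [ 0.3554 -0.2142  0.0816] (136, 210)
plug_grip 0.89 [ 0.5707 -0.1618  0.0881] (447, 176)
(280, 224)
bar ((459.3457946777344, -201.35667419433594), (8.82585620880127, 45.93525695800781), 6.498783588409424) [ 0.45923911 -0.20055364] -83.81637661262207
t 2.73 pos [ 0.4633 -0.2061  0.1678] yaw 6.93 F [-0.3 -0.5  0.2] Tq [0.01 0.   0.04] open 0.0851
shift mm [93.7 -3.8 -1.8] turn [ 0.52  0.22 -0.38]
```

View pics/w2.png

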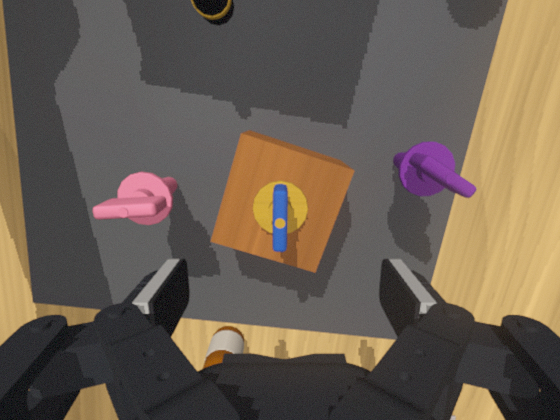

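Blue bar at (280,218): its centre is about (0.4595,-0.203) and its yaw is -83.8°. Going down to grasp.

arm_command(
  plan=[
    [[0.03, -0.002, -0.0015, 0.5, 0.2, -0.4, 0.085], [0.03, -0.001, -0.001, 0, 0, 0, 0.07], [0.02, -0.001, 0, 0, 0, 0, 0.06], [0.008, 0, 0, 0, 0, 0, 0.05], [0, 0, 0, 0, 0, 0, 0.05], [0, 0, 0, 0, 0, 0, 0.05]],
  ],
)

```text
t: 3.23
tool_pos: [0.4681, -0.2096, 0.0911]
tool_rot: [1.125, 1.235, -1.12]
contact_force: [-0.2, -0.0, 0.3]
opening: 0.05
```

```bash
python3 - <<'E'
from h import *
T,im=snap("wrist","w3")
p=proj("wrist",T,[.46,-.205,.104])
bar(T,im,.104,(p[0]-70,p[1]-120,p[0]+70,p[1]+120))
delta([.4595,-.204,.074],np.radians(6.2))
E
```

```text
bar ((459.046142578125, -200.09304809570312), (8.882953643798828, 48.35239028930664), 6.1242547035217285) [ 0.45912454 -0.1987183 ] -84.36156514806972
t 3.28 pos [ 0.4684 -0.2098  0.0916] yaw 6.4 F [ 0.2 -0.3  0.9] Tq [ 0.03  0.   -0.02] open 0.0495
shift mm [17.3 -8.6 -7. ] turn [ 0.19  0.92 -1.1 ]
```

arm_command(
  plan=[
    [[0, -0.008, -0.006, 0.2, 0.9, -1.1, 0.05], [0, 0, 0, 0, 0, 0, 0.05], [0, 0, 0, 0, 0, 0, 0.05]],
  ],
)

```text
t: 3.53
tool_pos: [0.4628, -0.2066, 0.0969]
tool_rot: [1.129, 1.249, -1.127]
contact_force: [0.4, -0.2, 0.4]
opening: 0.0498
```

```bash
python3 - <<'E'
from h import *
delta([.4595,-.204,.074],np.radians(6.2))
E
```

```text
t 3.53 pos [ 0.4628 -0.2066  0.0969] yaw 6.18 F [ 0.4 -0.2  0.4] Tq [-0.   -0.01  0.05] open 0.0498
shift mm [22.9 -3.2 -3.1] turn [-0.02  0.33 -0.38]
```

arm_command(
  plan=[
    [[0.01, -0.003, -0.003, 0, 0.3, -0.4, 0.05], [0.01, -0.001, -0.001, 0, 0.2, -0.2, 0.05], [0.008, 0, 0, 0, 0, 0, 0.04], [0, 0, 0, 0, 0, 0, 0.04], [0, 0, 0, 0, 0, 0, 0.04]],
  ],
)

```text
t: 3.95
tool_pos: [0.4602, -0.204, 0.0687]
tool_rot: [1.129, 1.258, -1.129]
contact_force: [0.4, -0.5, 0.8]
opening: 0.04
```

```bash
python3 - <<'E'
from h import *
delta([.4595,-.204,.074],np.radians(6.2))
E
```

```text
t 3.95 pos [ 0.4602 -0.204   0.0687] yaw 6.19 F [ 0.4 -0.5  0.8] Tq [-0.03 -0.04 -0.03] open 0.04
shift mm [-5.3 -0.7 -0.1] turn [-0.01  0.   -0.01]
```

arm_command(
  plan=[
    [[-0.0055, -0.001, 0, 0, 0, 0, 0.03], [-0.001, 0, 0, 0, 0, 0, 0.0], [0, 0, 0, 0, 0, 0, 0.0], [0, 0, 0, 0, 0, 0, 0.0], [0, 0, 0, 0, 0, 0, 0.0], [0, 0, 0, 0, 0, 0, 0.0]],
  ],
  squeeze=100,
)

```text
t: 4.45
tool_pos: [0.4585, -0.2038, 0.075]
tool_rot: [1.129, 1.26, -1.13]
contact_force: [0.7, -0.6, -2.1]
opening: 0.0106
```

```bash
python3 - <<'E'
from h import *
delta([.46,-.204,.17],np.radians(6.2))
E
```

```text
t 4.45 pos [ 0.4585 -0.2038  0.075 ] yaw 6.19 F [ 0.7 -0.6 -2.1] Tq [-0.04 -0.02 -0.04] open 0.0106
shift mm [-95.    1.4   0.3] turn [-0.01 -0.07  0.07]
```

arm_command(
  plan=[
    [[-0.025, 0, 0, 0, 0, 0, 0], [-0.03, 0, 0, 0, 0, 0, 0], [-0.03, 0, 0, 0, 0, 0, 0], [-0.03, 0, 0, 0, 0, 0, 0], [0, 0, 0, 0, 0, 0, 0], [0, 0, 0, 0, 0, 0, 0]],
  ],
)

```text
t: 4.95
tool_pos: [0.456, -0.2022, 0.1901]
tool_rot: [1.13, 1.269, -1.132]
contact_force: [0.3, 0.3, -3.7]
opening: 0.0109
```

```bash
python3 - <<'E'
from h import *
T,im=snap("wrist","w4")
for n in ["plug_collar","plug_grip","plug"]:
    for d in mark_of("wrist",n)[:3]: print(n,round(d["conf"],2),w(T,d["at"]).round(4),pix("wrist",d["at"]))
delta([.579,.045,.19],np.radians(-3.6))
E
```

```text
plug_collar 0.89 [ 0.5723 -0.1587  0.0537] (425, 165)
plug_collar 0.81 [ 0.4577 -0.2022  0.1779] (288, 257)
plug_collar 0.65 [ 0.3435 -0.2112  0.0537] (159, 196)
plug_grip 0.91 [ 0.457  -0.2059  0.2099] (285, 295)
plug_grip 0.78 [ 0.3574 -0.2129  0.083 ] (162, 208)
plug 0.76 [ 0.3483 -0.2153 -0.0014] (183, 188)
plug 0.69 [ 0.4595 -0.2049  0.1792] (291, 263)
plug 0.62 [ 0.5709 -0.1604  0.0019] (402, 160)
t 5.15 pos [ 0.4551 -0.2016  0.1878] yaw 6.18 F [-0.7 -0.2 -1.9] Tq [ 0.01 -0.03 -0.  ] open 0.0111
shift mm [  -1.8  149.8 -231.9] turn [ 9.78 -0.48  0.69]
```

View pics/w4.png

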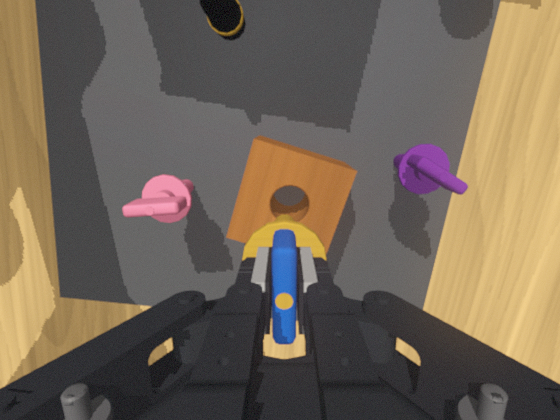

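The plug hangs straight between the pads, with its bar from (284,232) to (284,342) and its collar around (285,245). The hole in the stand is now empty. Moving to the cock.

arm_command(
  plan=[
    [[0, 0.016, -0.025, 0, 0, 0, 0], [0, 0.016, -0.025, 0, 0, 0, 0], [0, 0.016, -0.025, 0, 0, 0, 0], [0, 0.016, -0.025, 0, 0, 0, 0], [0, 0.016, -0.025, 0, 0, 0, 0], [0, 0.016, -0.025, 0, 0, 0, 0], [0, 0.016, -0.025, 0, 0, 0, 0], [0, 0.013, -0.02, 3, 0, 0, 0], [0, 0, 0, 3, 0, 0, 0], [0, 0, 0, 3, 0, 0, 0], [0, 0, 0, 0, 0, 0, 0]],
  ],
)

```text
t: 6.07
tool_pos: [0.5529, 0.0176, 0.1647]
tool_rot: [1.241, 1.226, -1.281]
contact_force: [-0.9, 0.3, -1.6]
opening: 0.0113
```

```bash
python3 - <<'E'
from h import *
T4=None
ctrl.get_obs()
T,im=snap("wrist","w5")
o=ctrl.get_obs();A=R.from_rotvec(o["tool_rot"]).as_matrix()
for n in ["cock_rim","cock","plug_collar","plug_grip"]:
    for d in mark_of("wrist",n)[:2]: print(n,round(d["conf"],2),w(T,d["at"]).round(4),pix("wrist",d["at"]))
# offsets of bar in tool frame: plane tool x=-0.030
H=np.array(calibration("wrist")["hand_eye"]); k=calibration("wrist")
def tb(uv,x):
    d=H[:3,:3]@[(uv[0]-k["cx"])/k["fx"],(uv[1]-k["cy"])/k["fy"],1]; return H[:3,3]+d*(x-H[0,3])/d[0]
for uv in [(284,301),(284,230),(284,342),(284,222)]: print("tool",uv,tb(uv,-.030).round(4))
print("tcp pix",pix("wrist",(np.linalg.inv(H)@[0,0,0,1])[:3]), pix("wrist",(np.linalg.inv(H)@[-.03,0,0,1])[:3]))
delta([.579,.045,.19],np.radians(-3.6))
E
```

```text
cock_rim 0.87 [0.577  0.048  0.0685] (321, 172)
cock 0.96 [ 0.578   0.046  -0.0021] (317, 163)
plug_collar 0.7 [0.5542 0.0155 0.1571] (288, 264)
plug_grip 0.72 [0.554  0.0157 0.1789] (286, 284)
tool (284, 301) [-0.03   -0.0004  0.0003]
tool (284, 230) [-0.03   -0.0004 -0.0292]
tool (284, 342) [-0.03   -0.0003  0.0192]
tool (284, 222) [-0.03   -0.0004 -0.0323]
tcp pix (285, 266) (285, 300)
t 6.32 pos [0.5535 0.0163 0.1665] yaw -3.41 F [-0.6 -0.6 -1.1] Tq [ 0.01 -0.04  0.  ] open 0.0111
shift mm [-24.2  22.7 -30.4] turn [ 0.18 -0.71  2.54]
```

View pics/w5.png

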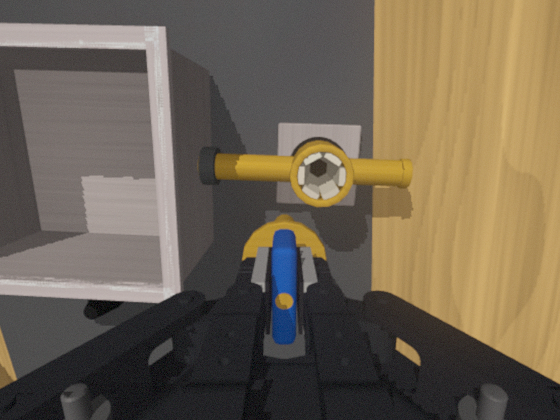

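Barrel rim centred at about (321,174), with the tank on the left (world -x). The plug collar's front edge is near (285,217).

```bash
python3 - <<'E'
from h import *
im=cv2.imread("pics/w5.png"); hsv=cv2.cvtColor(im,cv2.COLOR_BGR2HSV)
H=np.array(calibration("wrist")["hand_eye"]); k=calibration("wrist")
def tb(uv,x):
    d=H[:3,:3]@[(uv[0]-k["cx"])/k["fx"],(uv[1]-k["cy"])/k["fy"],1]; return H[:3,3]+d*(x-H[0,3])/d[0]
y=cv2.inRange(hsv,(15,120,90),(32,255,255))
print("col285",np.flatnonzero(y[180:260,285])+180)
print("row240",np.flatnonzero(y[240,220:350])+220)
# collar circle fit using top contour edge points at tool x=+0.005
pts=[]
for u in range(250,320,3):
    v=np.flatnonzero(y[206:262,u])
    if len(v): pts.append((u,v[0]+206))
Q=np.array([tb(p,0.005)[1:] for p in pts]); 
from scipy.optimize import least_squares
s=least_squares(lambda c:np.hypot(*(Q-c[:2]).T)-c[2],[0,0,.0215],loss="soft_l1",f_scale=.0005); print(pts[::5],"collar fit",s.x,s.cost)
s=least_squares(lambda c:np.hypot(*(Q-c[:2]).T)-.0215,[0,0],loss="soft_l1",f_scale=.0005); print("R fixed",s.x)
# rim: outer ellipse
T=c2w("wrist")
pts=[]
c0=np.array([322,174.])
for a in np.radians(np.arange(0,360,4)):
    if abs(np.sin(a))<.35: continue
    ray=[(int(round(c0[0]+r*np.cos(a))),int(round(c0[1]+r*np.sin(a)))) for r in range(18,45)]
    f=[y[p[1],p[0]]>0 for p in ray]; 
    i=np.flatnonzero(f)
    if len(i): 
        g=i[0]
        pts.append((a,ray[g]))
Q=np.array([back("wrist",T,p,.07)[:2] for a,p in pts])
for rr in (None,):
    s=least_squares(lambda c:np.hypot(*(Q-c[:2]).T)-c[2],[.578,.046,.015],loss="soft_l1",f_scale=.0005); print("inner",s.x)
# outer, upper & side edges
Q=[]
for a in np.radians(np.arange(0,360,4)):
    if abs(np.sin(a))<.45: continue
    for r in np.arange(45,20,-.5):
        p=c0+r*np.array([np.cos(a),np.sin(a)])
        if y[int(round(p[1])),int(round(p[0]))]: Q.append(back("wrist",T,p,.07)[:2]); break
Q=np.array(Q)
s=least_squares(lambda c:np.hypot(*(Q-c[:2]).T)-c[2],[.578,.046,.024],loss="soft_l1",f_scale=.0005); print("outer",s.x)
big=cv2.resize(im[120:280,200:400],None,fx=4,fy=4,interpolation=cv2.INTER_CUBIC)[:600]; cv2.imwrite("pics/c5.png",big)
# pipe direction
for (u0,u1) in ((225,285),(360,400)):
    L=[]
    for u in range(u0,u1,4):
        v=np.flatnonzero(y[140:205,u])+140; L.append(back("wrist",T,(u,(v[0]+v[-1])/2),.036))
    L=np.array(L); print("pipe",L[0],L[-1])
E
```

```text
col285 [180 214 215 216 217 218 219 220 221 222 223 224 225 226 227 228]
row240 [247 248 249 250 251 252 253 254 255 256 257 258 259 260 261 262 263 264
 265 266 267 268 269 270 271 296 297 298 299 300 301 302 303 304 305 306
 307 308 309 310 311 312 313 314 315 316 317 318 319 320]
[(250, np.int64(236)), (265, np.int64(224)), (280, np.int64(215)), (295, np.int64(222)), (310, np.int64(229))] collar fit [-0.00048027 -0.00516824  0.01786315] 1.491194729576779e-05
R fixed [-2.43052194e-05 -7.73510344e-04]
inner [0.57825369 0.0436759  0.01843509]
outer [0.57752371 0.04481349 0.02453646]
pipe [0.49881906 0.05068575 0.036     ] [0.54660907 0.0464809  0.036     ]
pipe [0.61304172 0.0400607  0.036     ] [0.64293474 0.03809599 0.036     ]
```

View pics/c5.png

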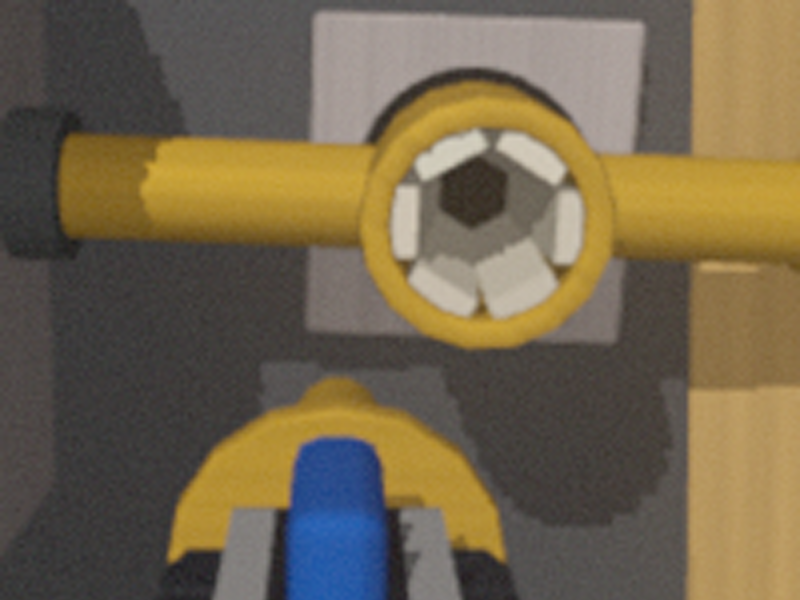

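```bash
python3 - <<'E'
from h import *
T=c2w("wrist"); H=np.array(calibration("wrist")["hand_eye"]); k=calibration("wrist")
def tb(uv,x):
    d=H[:3,:3]@[(uv[0]-k["cx"])/k["fx"],(uv[1]-k["cy"])/k["fy"],1]; return H[:3,3]+d*(x-H[0,3])/d[0]
print("collar centre tool z",tb((285,220),.005)[2]+.0215,"L/R",tb((242.5,255),.005)[1:],tb((326,255),.005)[1:])
for uv in [(321,207),(321,143.8),(290,174),(353.5,174)]: print(back("wrist",T,uv,.07))
delta([.578,.0445,.19],np.radians(-5))
E
```

```text
collar centre tool z -0.00042482456800932433 L/R [-0.02085082 -0.00375569] [ 0.02040299 -0.00381351]
[0.57744347 0.01965155 0.07      ]
[0.57880503 0.06708912 0.07      ]
[0.55514031 0.04619744 0.07      ]
[0.60210696 0.04379007 0.07      ]
t 6.32 pos [0.5535 0.0163 0.1665] yaw -3.41 F [-0.6 -0.6 -1.1] Tq [ 0.01 -0.04  0.  ] open 0.0111
shift mm [-24.2  21.7 -29.9] turn [ 1.58 -0.68  2.55]
```

arm_command(
  plan=[
    [[-0.004, 0.011, -0.015, 0.8, -0.4, 1.3, 0], [-0.002, 0.011, -0.014, 0.8, -0.3, 1.2, 0], [0, 0, 0, 0, 0, 0, 0], [0, 0, 0, 0, 0, 0, 0]],
  ],
)

```text
t: 6.65
tool_pos: [0.578, 0.042, 0.1723]
tool_rot: [1.275, 1.163, -1.276]
contact_force: [0.9, 0.6, -1.4]
opening: 0.0113
```

```bash
python3 - <<'E'
from h import *
delta([.5785,.0437,.165],np.radians(-5))
print(ctrl.get_obs()["q"])
E
```

```text
t 6.65 pos [0.578  0.042  0.1723] yaw -5.21 F [ 0.9  0.6 -1.4] Tq [-0.    0.   -0.03] open 0.0113
shift mm [ 7.3  0.3 -1.8] turn [-0.21  0.08 -0.05]
[-5.52007440e-02 -1.17547525e-02  1.77841817e+00 -1.47442299e-03
  1.37407854e+00  3.59334679e-02]
```

arm_command(
  plan=[
    [[0.02, 0, -0.0015, 0, 0, 0, 0], [0.02, 0, 0, 0, 0, 0, 0], [0.015, 0, 0, 0, 0, 0, 0], [0.008, 0, 0, 0, 0, 0, 0], [0, 0, 0, 0, 0, 0, 0], [0, 0, 0, 0, 0, 0, 0]],
  ],
)

```text
t: 7.15
tool_pos: [0.578, 0.0402, 0.1096]
tool_rot: [1.277, 1.163, -1.275]
contact_force: [-0.5, 2.0, -2.0]
opening: 0.0116
```

```bash
python3 - <<'E'
from h import *
delta([.5785,.0437,.088],np.radians(-5))
E
```

```text
t 7.15 pos [0.578  0.0402 0.1096] yaw -5.25 F [-0.5  2.  -2. ] Tq [ 0.27  0.12 -0.03] open 0.0116
shift mm [21.6  0.2 -3.5] turn [-0.25  0.03 -0.12]
```

arm_command(
  plan=[
    [[0, 0, -0.003, 0, 0, 0, 0], [0.004, 0, -0.0015, 0, 0, 0, 0], [0.006, 0, 0, 0, 0, 0, 0], [0.003, 0, 0, 0, 0, 0, 0], [0, 0, 0, 0, 0, 0, 0]],
  ],
)

```text
t: 7.57
tool_pos: [0.5795, 0.0441, 0.0991]
tool_rot: [1.278, 1.159, -1.273]
contact_force: [-0.5, -0.0, -1.9]
opening: 0.0114
```

```bash
python3 - <<'E'
from h import *
delta([.5785,.0437,.088],np.radians(-5))
E
```

```text
t 7.57 pos [0.5795 0.0441 0.0991] yaw -5.26 F [-0.5 -0.  -1.9] Tq [0.1  0.12 0.05] open 0.0114
shift mm [11.1 -1.1  0.5] turn [-0.26  0.09 -0.3 ]
```

arm_command(
  plan=[
    [[0.004, -0.001, 0, 0, 0, 0, 0], [0.004, 0, 0, 0, 0, 0, 0], [0.002, 0, 0, 0, 0, 0, 0], [0.001, 0, 0, 0, 0, 0, 0], [0.001, 0, 0, 0, 0, 0, 0], [0.001, 0, 0, 0, 0, 0, 0]],
  ],
)

```text
t: 8.07
tool_pos: [0.5783, 0.0453, 0.0853]
tool_rot: [1.278, 1.162, -1.273]
contact_force: [-3.1, 0.8, 2.6]
opening: 0.011
```

```bash
python3 - <<'E'
from h import *
delta([.5785,.0437,.081],np.radians(-5))
E
```

```text
t 8.07 pos [0.5783 0.0453 0.0853] yaw -5.23 F [-3.1  0.8  2.6] Tq [0.21 0.49 0.04] open 0.011
shift mm [4.3 0.4 1.5] turn [-0.23 -0.02 -0.23]
```

arm_command(
  plan=[
    [[0.0015, -0.0005, 0, 0, 0, 0, 0], [0.0015, -0.0005, 0, 0, 0, 0, 0], [0.0015, 0, 0, 0, 0, 0, 0]],
  ],
)

```text
t: 8.32
tool_pos: [0.5784, 0.0453, 0.0836]
tool_rot: [1.279, 1.16, -1.272]
contact_force: [-6.7, 1.3, 7.9]
opening: 0.0112
```

```bash
python3 - <<'E'
from h import *
delta([.5785,.0437,.081],np.radians(-5))
E
```

```text
t 8.32 pos [0.5784 0.0453 0.0836] yaw -5.22 F [-6.7  1.3  7.9] Tq [ 0.23  1.1  -0.02] open 0.0112
shift mm [2.6 0.3 1.6] turn [-0.22 -0.01 -0.33]
```

arm_command(
  plan=[
    [[0.0012, -0.002, 0, 0, 0, 0, 0], [0.0012, -0.0015, 0, 0, 0, 0, 0], [0.0012, -0.0015, 0, 0, 0, 0, 0]],
  ],
)

```text
t: 8.57
tool_pos: [0.5778, 0.0453, 0.0842]
tool_rot: [1.284, 1.152, -1.263]
contact_force: [-0.1, 1.1, 4.0]
opening: 0.011
```

```bash
python3 - <<'E'
from h import *
delta([.5785,.0437,.081],np.radians(-5))
E
```

```text
t 8.57 pos [0.5778 0.0453 0.0842] yaw -5.22 F [-0.1  1.1  4. ] Tq [0.23 0.05 0.05] open 0.011
shift mm [3.2 0.8 1.6] turn [-0.22 -0.01 -0.98]
```

arm_command(
  plan=[
    [[0.0018, -0.0003, 0, 3, 0, -0.3, 0], [0.002, 0, 0, 3, 0, -0.3, 0], [0.002, 0, 0, 3, 0, -0.2, 0]],
  ],
)

```text
t: 8.82
tool_pos: [0.5787, 0.0453, 0.0819]
tool_rot: [1.397, 1.075, -1.389]
contact_force: [-5.8, 0.8, 10.2]
opening: 0.0106
```

```bash
python3 - <<'E'
from h import *
delta([.5778,.0453,.081],np.radians(-95))
E
```

```text
t 8.82 pos [0.5787 0.0453 0.0819] yaw -14.53 F [-5.8  0.8 10.2] Tq [0.22 1.   0.13] open 0.0106
shift mm [ 0.9 -0.9  0.3] turn [80.47 -0.31 -0.16]
```

arm_command(
  plan=[
    [[0.0018, -0.0015, 0, 4, 0, 0, 0], [0.002, -0.001, 0, 4, 0, 0, 0], [0.002, -0.0007, 0, 4, 0, 0, 0]],
  ],
)

```text
t: 9.07
tool_pos: [0.5787, 0.0453, 0.0812]
tool_rot: [1.554, 0.94, -1.537]
contact_force: [-4.6, -0.2, 9.6]
opening: 0.011
```

```bash
python3 - <<'E'
from h import *
delta([.5778,.0453,.079],np.radians(-95))
E
```

```text
t 9.07 pos [0.5787 0.0453 0.0812] yaw -27.04 F [-4.6 -0.2  9.6] Tq [0.07 0.86 0.13] open 0.011
shift mm [ 2.2 -0.8  0.5] turn [67.96 -0.58 -0.44]
```

arm_command(
  plan=[
    [[0.0025, -0.0013, 0.0007, 4, 0, 0, 0], [0.0025, -0.0012, 0.0008, 4, -0.2, -0.2, 0], [0.0025, -0.0012, 0.0009, 4, -0.2, -0.2, 0]],
  ],
)

```text
t: 9.32
tool_pos: [0.5789, 0.0451, 0.0804]
tool_rot: [1.704, 0.789, -1.685]
contact_force: [-1.2, 0.9, 9.2]
opening: 0.0109
```

```bash
python3 - <<'E'
from h import *
delta([.5778,.0453,.079],np.radians(-95))
E
```

```text
t 9.32 pos [0.5789 0.0451 0.0804] yaw -39.59 F [-1.2  0.9  9.2] Tq [0.3  0.48 0.17] open 0.0109
shift mm [ 1.4 -1.   0.5] turn [55.41 -0.61 -0.51]
```

arm_command(
  plan=[
    [[0.0034, -0.001, 0.0008, 4, -0.2, -0.1, 0], [0.0034, -0.0009, 0.0009, 4, -0.2, -0.1, 0], [0.0034, -0.0008, 0.001, 4, -0.2, -0.1, 0]],
  ],
)

```text
t: 9.57
tool_pos: [0.5794, 0.045, 0.0785]
tool_rot: [1.843, 0.62, -1.83]
contact_force: [-5.8, 1.8, 14.8]
opening: 0.0111
```

```bash
python3 - <<'E'
from h import *
delta([.5778,.0453,.079],np.radians(-95))
E
```

```text
t 9.57 pos [0.5794 0.045  0.0785] yaw -52.12 F [-5.8  1.8 14.8] Tq [0.32 1.11 0.16] open 0.0111
shift mm [-0.5 -1.2  1. ] turn [42.88 -0.42 -0.61]
```

arm_command(
  plan=[
    [[0.0027, -0.001, 0.0013, 4, 0, -0.2, 0], [0.0027, -0.0009, 0.0014, 4, 0, -0.2, 0], [0.0027, -0.0008, 0.0015, 4, 0, -0.2, 0]],
  ],
)

```text
t: 9.82
tool_pos: [0.5794, 0.0446, 0.0789]
tool_rot: [1.989, 0.441, -1.959]
contact_force: [-3.3, 1.2, 10.5]
opening: 0.0112
```

```bash
python3 - <<'E'
from h import *
delta([.5778,.0453,.079],np.radians(-95))
E
```

```text
t 9.82 pos [0.5794 0.0446 0.0789] yaw -64.58 F [-3.3  1.2 10.5] Tq [0.2  0.55 0.24] open 0.0112
shift mm [-0.1 -1.3  1.1] turn [30.42 -0.86 -0.19]
```

arm_command(
  plan=[
    [[0.0031, -0.0006, 0.0016, 4, -0.2, 0, 0], [0.0031, -0.0005, 0.0016, 4, -0.2, 0, 0], [0.0031, -0.0004, 0.0016, 4, -0.2, 0, 0]],
  ],
)

```text
t: 10.07
tool_pos: [0.5796, 0.0443, 0.0781]
tool_rot: [2.117, 0.231, -2.082]
contact_force: [-4.4, 1.4, 12.7]
opening: 0.0111
```

```bash
python3 - <<'E'
from h import *
delta([.5778,.0453,.079],np.radians(-95))
E
```

```text
t 10.07 pos [0.5796 0.0443 0.0781] yaw -77.09 F [-4.4  1.4 12.7] Tq [0.29 0.73 0.24] open 0.0111
shift mm [-0.9 -1.4  1.6] turn [17.92 -0.95 -0.31]
```

arm_command(
  plan=[
    [[0.0031, -0.0003, 0.0018, 4, -0.2, 0, 0], [0.0031, -0.0002, 0.0018, 4, -0.2, -0.1, 0], [0.0031, 0, 0.0018, 4, -0.2, 0, 0]],
  ],
)

```text
t: 10.32
tool_pos: [0.5796, 0.044, 0.0777]
tool_rot: [2.235, 0.004, -2.195]
contact_force: [-4.4, 3.1, 13.5]
opening: 0.0113
```

```bash
python3 - <<'E'
from h import *
delta([.5778,.0453,.079],np.radians(-95))
for cam in("side","scene"): snap(cam,cam+"2")
a=[cv2.resize(cv2.imread(f"pics/{c}2.png")[y:y+75,x:x+100],None,fx=4,fy=4,interpolation=cv2.INTER_CUBIC) for c,x,y in(("side",235,95),("scene",305,150))]
cv2.imwrite("pics/m2.png",np.hstack(a))
E
```

```text
t 10.32 pos [0.5796 0.044  0.0777] yaw -89.54 F [-4.4  3.1 13.5] Tq [0.3  0.76 0.35] open 0.0113
shift mm [-1.3 -1.3  1.8] turn [ 5.46 -1.03 -0.22]
```

View pics/m2.png

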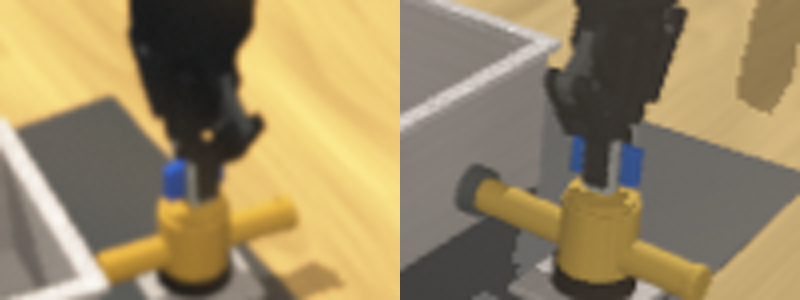

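It looks almost down, and the bar is nearly in line with the pipe. It was still sinking slightly, so I keep pressing and turning: a little past line, then back.

arm_command(
  plan=[
    [[0.0031, 0, 0.0018, 4, -0.3, 0, 0], [0.0031, 0.0001, 0.0018, 4, -0.3, -0.1, 0], [0.0031, 0.0002, 0.0018, 4, -0.3, 0, 0], [0.0031, 0.0002, 0.0018, 3, 0, 0, 0]],
  ],
)

```text
t: 10.75
tool_pos: [0.5796, 0.0436, 0.0776]
tool_rot: [-2.103, 0.273, 2.066]
contact_force: [-4.3, 0.3, 12.6]
opening: 0.0112
```

```bash
python3 - <<'E'
from h import *
delta([.5778,.0453,.079],np.radians(-95))
E
```

```text
t 10.75 pos [0.5796 0.0436 0.0776] yaw -104.83 F [-4.3  0.3 12.6] Tq [0.05 0.8  0.33] open 0.0112
shift mm [-1.4 -1.2  2.1] turn [-9.83 -1.01 -0.05]
```

arm_command(
  plan=[
    [[0.0033, 0.0004, 0.0018, -4, -0.3, 0, 0], [0.0033, 0.0004, 0.0018, -4, -0.3, 0, 0], [0.0033, 0.0003, 0.0018, -4, -0.3, 0, 0], [0.0033, 0.0002, 0.0018, -4, -0.2, 0, 0]],
  ],
)

```text
t: 11.08
tool_pos: [0.5796, 0.0439, 0.0774]
tool_rot: [2.223, 0.029, -2.193]
contact_force: [-5.1, 3.2, 14.4]
opening: 0.0112
```

```bash
python3 - <<'E'
from h import *
delta([.5778,.0453,.079],np.radians(-95))
E
```

```text
t 11.08 pos [0.5796 0.0439 0.0774] yaw -88.5 F [-5.1  3.2 14.4] Tq [ 0.48  0.85 -0.34] open 0.0112
shift mm [-1.6 -1.5  1.7] turn [ 6.5  -0.77  0.03]
```

Collar height relative to the loaded rim has stopped falling, so it is seated. Turning into line, relaxing, opening.

arm_command(
  plan=[
    [[0.0031, 0, 0.0018, 3.4, -0.2, 0, 0], [0.0031, 0, 0.0018, 3.1, -0.2, 0, 0], [0.0025, 0, 0.0015, 0, 0, 0, 0], [0.001, 0, 0.001, 0, 0, 0, 0], [0, 0, 0.0005, 0, 0, 0, 0], [0, 0, 0, 0, 0, 0, 0]],
  ],
)

```text
t: 11.58
tool_pos: [0.5795, 0.0439, 0.0802]
tool_rot: [-2.2, 0.095, 2.154]
contact_force: [-1.1, 1.5, 0.8]
opening: 0.011
```

```bash
python3 - <<'E'
from h import *
delta([.5778,.0453,.081],np.radians(-95))
E
```

```text
t 11.58 pos [0.5795 0.0439 0.0802] yaw -94.99 F [-1.1  1.5  0.8] Tq [0.19 0.3  0.11] open 0.011
shift mm [-0.9 -1.3  1.8] turn [ 0.01 -1.2   0.03]
```

arm_command(
  plan=[
    [[0, 0, 0, 0, 0, 0, 0.02], [0, 0, 0, 0, 0, 0, 0.04], [0, 0, 0, 0, 0, 0, 0.05], [-0.01, 0, 0, 0, 0, 0, 0.05], [-0.03, 0, 0, 0, 0, 0, 0.06], [-0.03, 0, 0, 0, 0, 0, 0.06], [-0.03, 0, 0, 0, 0, 0, 0.06], [-0.03, 0, 0.01, 0, 0, 0, 0.06], [0, 0, 0.02, 0, 0, 0, 0.06], [0, 0, 0, 0, 0, 0, 0.06]],
  ],
)

```text
t: 12.42
tool_pos: [0.5443, 0.0451, 0.2131]
tool_rot: [-2.194, 0.101, 2.161]
contact_force: [-0.7, 0.8, -2.0]
opening: 0.0601
```

```bash
python3 - <<'E'
from h import *
delta([.5778,.0453,.081],np.radians(-95))
T,im=snap("wrist","w6")
for n in ["plug_collar","plug_grip","cock_rim"]:
    for d in mark_of("wrist",n)[:2]: print(n,round(d["conf"],2),w(T,d["at"]).round(4),pix("wrist",d["at"]))
p=proj("wrist",T,[.579,.044,.11]); print(p)
try: bar(T,im,.11,(p[0]-100,p[1]-100,p[0]+100,p[1]+100))
except Exception as e: print(e)
for cam in("side","scene"): snap(cam,cam+"3")
a=[cv2.resize(cv2.imread(f"pics/{c}3.png")[y:y+75,x:x+100],None,fx=4,fy=4,interpolation=cv2.INTER_CUBIC) for c,x,y in(("side",235,95),("scene",305,150))]
b=np.hstack(a); w6=cv2.imread("pics/w6.png"); x,y=int(p[0]),int(p[1]); c=w6[max(y-70,0):max(y-70,0)+75*1,max(x-100,0):max(x-100,0)+200]
b=np.vstack([b,cv2.resize(c,(800,300),interpolation=cv2.INTER_CUBIC)]); cv2.imwrite("pics/m3.png",b)
E
```

```text
t 12.42 pos [0.5443 0.0451 0.2131] yaw -95.1 F [-0.7  0.8 -2. ] Tq [-0.02  0.   -0.02] open 0.0601
shift mm [132.6  -3.6 -31.3] turn [-0.09 -0.9  -0.17]
plug_collar 0.97 [ 0.5727 -0.161   0.0523] (503, 145)
plug_collar 0.65 [ 0.3499 -0.2109  0.0546] (533, 347)
plug_grip 0.88 [ 0.3583 -0.2134  0.0797] (555, 356)
plug_grip 0.88 [ 0.5711 -0.1604  0.0867] (529, 149)
(282, 165)
bar ((578.20361328125, 44.94341278076172), (8.825650215148926, 42.15791320800781), 87.01250457763672) [0.57869975 0.04491732] -3.1826194687513785
```

View pics/m3.png

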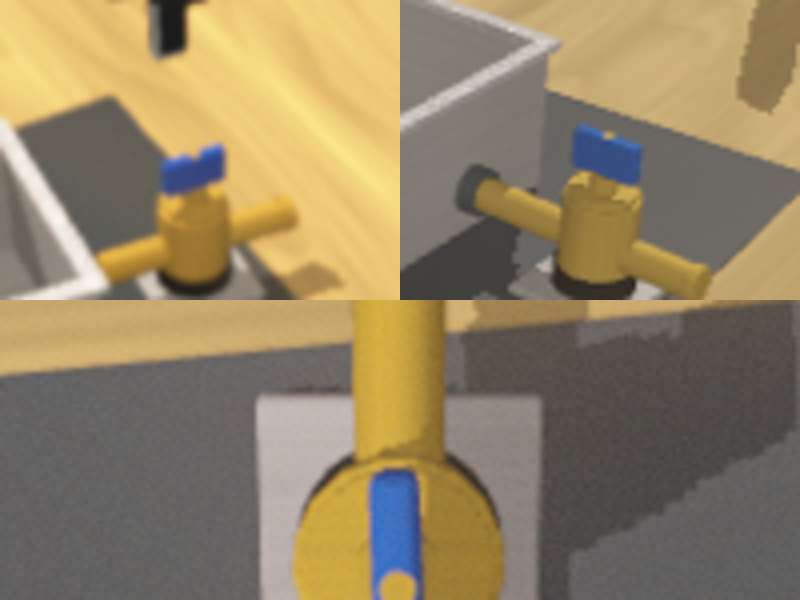

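```bash
python3 -c "
from station import *
print(finish_job())"
```

```text
the job is handed in; nothing more can be done
None
```

I set the blue-handled plug in the cock's barrel, wedged it down and released it, then handed the job in after about 13 s of robot time. The grader gave no verdict.

**What I did:** I took the plug from the stand and lowered it into the barrel with its handle across the pipe. I then pressed with steady force while turning: 100° one way, 16° back, then 6° forward to line up. The downward reading was about 9–15 N, or 11–16.5 N on the barrel once the plug's weight is added. I only read it at the end of each move, so short peaks in between are not covered.

**Last checks:**
- **Handle:** it lies within about 2° of the pipe (handle at -3.2°, pipe at -5°).
- **Collar:** it stopped sinking relative to the rim over the last 16° of turning. At release its computed height was about 69.2 mm, with the rim at about 69.5 mm. The last pictures show it on the rim with no visible gap, and the plug stayed put when the gripper let go.
- **Other things:** I did not touch the pink and purple look-alikes or anything else on the bench.

**Limits of the checks:**
- Flush rests on arm position and force readings, good to roughly 1 mm. The camera pictures are too coarse to prove it more finely.
- The networks did not report the blue plug or the cock in the last wrist picture, so I found the bar by its colour. Its length came out at 42 mm instead of 44 mm, so that picture is no check on height.
- There were sideways loads of up to about 7 N during the pressing, which I eased by small shifts.

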